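# Third hand at the battery-rail jig

## Task

You are the mechanic's third hand: first ring the call bell by pressing its plunger fully down, then lay the aluminium battery rail lengthwise between the guide rails of the blue jig and push it, flat on the plate, against the sprung black stop until the yellow pointer is well inside the green zone (about 10 N), never driving the pointer deep into the red. Hold it steady there for three seconds and finish still holding and pressing, because the mechanic is about to screw it down. Leave the bottle, the tin and the spanner where they are.

Things in the scene. Friction and masses are not known exactly. Their poses are not given: they have to be found in the camera images.
- battery_rail: the part: plain silver aluminium bar 120 long (its x) x 36 wide (y) x 34 high (z) mm, 0.2 to 0.4 kg, with a black strip and three screw holes along its top; origin: centre of its underside. It lies flat on the bench at any yaw; both ends are alike, so either end may meet the stop. Grip it across the 36 mm width from above.
- jig: blue base plate 320 (x) x 120 (y) x 10 (z) mm fixed to the bench; origin: centre of its underside, on the bench; +x points along the channel towards the sprung stop, away from the robot (turned up to 0.4 rad). Grey stop housing at its far end, x = 112 to 156 mm, top 52 mm above the bench, striped white, green, red.
- channel (a point): middle of the channel floor, on the jig's centre line at its x = -30 mm, 10 mm above the bench. The channel lies between two steel guide rails along the jig's x, from x = -110 to +50 mm of the jig, their tops 18 mm above the bench, their inner faces 44 mm apart (the part is 36 mm wide).
- stop_face (a point): centre of the face of the black stop pad that the end of the part is pushed against (pad 60 wide, 13 to 53 mm above the bench; with its yellow pointer 59 mm above the bench); it stands at x = +70 mm of the jig when not pressed, 33 mm above the bench, and moves with the pad.
- stop (a joint): how far the stop pad is pushed back along the jig's +x, in m: 0 free, 0.025 at the end of its travel. A spring of 800 N/m (0.8 N per mm, no preload) pushes back. The yellow pointer moves with the pad over the stripes on the housing: white 0 to 7.5 mm (under 6 N), green 7.5 to 17.5 mm (6 to 14 N), red beyond.
- plunger_top (a point): centre of the top of the bell's brass plunger, a button 18 mm across, 66 mm above the bench when up, in the middle of a chrome dome bell (84 mm across, dome top 48 mm high, fixed to the bench). Press straight down.
- plunger (a joint): how far the bell's plunger is pressed down, in m: 0 up, 0.008 at its stop. The spring takes 1.6 N at the start and 4.8 N at the stop; it springs back by itself.
- lube_bottle: bystander: small white bottle with red cap, 44 mm across, 110 mm high, standing; origin: centre of its underside
- grease_tin: bystander: yellow tin with a green label, 64 mm across, 60 mm high, standing; origin: centre of its underside
- spanner: bystander: steel spanner 170 mm long lying flat; origin: centre of its underside, x along it

How it is judged (in metres and radians):
On the way, in this order (a step that is already met when the one before it is completed fails the run):
1. the bell's plunger is pressed down to its stop (at least 6.5 of 8 mm) (value of joint plunger above 0.0065 m), for 0.05 s.
2. the fingers hold the rail flat in the jig's channel, pressed against the stop with 6 to 14 N, for 2 s (contact force between battery_rail and stop between 6 and 14 N and y of battery_rail in the frame of jig between -0.007 and 0.007 m and z of battery_rail in the frame of jig below 0.0145 m and angle between the x axis of battery_rail and the x axis of jig, either way round below 0.12 rad and angle between battery_rail's own z axis and vertical below 0.1 rad and contact force between the fingers and battery_rail above 3 N and linear speed of battery_rail below 0.02 m/s), for 2 s.
At the end, for the whole second after the job is handed in: The rail lies flat in the channel (underside no more than 4.5 mm off the plate, within 7 mm of the jig's centre line and 0.12 rad of its direction, tilt under 0.1 rad), still (under 20 mm/s), held by the fingers and pressed against the stop pad with 6 to 14 N; the bell's plunger is up again (all of step 2 and value of joint plunger below 0.002 m); the arm keeps its last pose, push and grip.
It fails at once if the stop is driven deep into the red (more than 23 mm, or over 22 N) (value of joint stop above 0.023 m or contact force between battery_rail and stop above 22 N).
It fails at once if the bottle is moved more than 30 mm or tipped over (distance of lube_bottle from where it was at the start of the episode above 0.03 m or angle between lube_bottle's own z axis and vertical above 0.5 rad).
It fails at once if the tin is moved more than 30 mm or tipped over (distance of grease_tin from where it was at the start of the episode above 0.03 m or angle between grease_tin's own z axis and vertical above 0.5 rad).
It fails at once if the spanner is moved more than 30 mm or tipped over (distance of spanner from where it was at the start of the episode above 0.03 m or angle between spanner's own z axis and vertical above 0.5 rad).
It also fails if it takes over 64 s, if anything falls off the work surface, if the arm or the gripper's body presses on something with over 40 N, if the wrist force passes 120 N, or if a joint passes its speed limit or range.

## Robot

A 6-joint arm with a two-finger parallel gripper is mounted at the origin on the work surface. World frame = base frame: x ahead of the robot, y to its left, z up, the work surface at z = 0. Lengths are in mm, angles in rad, forces in N, time in s.
With the tool pointing down it reaches from about 275 to 850 mm from the base axis. Payload 5.2 kg.
Tool frame: the origin (TCP) lies at the very end of the fingers, on their centre line; the grasp point (between the pads) lies 19 mm behind it; y points along the fingers, x is the direction in which the jaws open and shut, and the axes are right-handed (so a half turn about y gives the same grasp; the last joint's range is limited). The gripper opens to 85 mm and grips with 20 to 120 N. Pads are 22 mm wide; open, the fingers measure 114 mm over their backs; the gripper's body (76 mm by 85 mm) begins 54 mm behind the grasp point. The pads swing forward as they close: fully open they stand 13 mm farther back than shut.
Start: joints at [-1.34, 0.259, 1.535, -0, 1.348, -0.203], TCP at [231.198, -499.052, 231.31] pointing down, gripper open.
Joint ranges: [-3.14, 3.14], [-0.91, 2.08], [0.19, 2.58], [-1.22, 4.36], [0.22, 2.71], [-3.12, 3.12]. Speed limits (rad/s): [2.57, 2.57, 3.14, 3.14, 3.14, 3.14].

## Interface

Orientations are given as a unit quaternion [x, y, z, w].
In Python, from cell import env gives the robot as it stands. Calls block until the motion is done:
- env.move_pose(position, orientation): joint-space move of the TCP to a pose.
- env.move_straight(position, rot=None, v=150): straight line of the TCP; rot=None keeps the orientation; v is the mean speed in mm/s.
- env.move_joints(angles): joint-space move.
- env.move_gripper(opening): opening from 0.0 (shut) to 1.0 (fully open); the grip force is fixed at half the most; returns when the fingers have stopped.
- env.dwell(seconds).
- env.inverse_kinematics(position, orientation): joint angles nearest the present ones, or None.
- env.snapshot(name): name is "scene" or "side" or "wrist"; returns the picture (480x640x3 uint8, blue, green, red); there is no depth.
- env.camera_info(name): a dict with "mtx" (3x3 intrinsics, pixels), "position" and "attitude" of the camera in the world. Camera axes: x right, y down, z forward; pixel columns grow to the right and rows downward; lengths in mm; the calibration is good to about 2 mm. The wrist camera is an equidistant fisheye: a pixel r from the principal point sees the ray r / f radians off the axis. A picture is of the moment at which its call begins: read the wrist's pose just before it. camera_info takes no time and is no camera call; for the wrist camera it gives the pose at the moment of the call.
A pose or a line that the arm cannot do raises env.MotionError and nothing moves.
- env.close_job(): hands the job in, once; it reports no verdict.
Readings, each from a call of its own:
- env.get_clock(): time.
- env.get_qpos(): joint angles.
- env.get_joint_velocities(): joint speeds.
- env.get_tau(): joint torques, N m.
- env.get_tcp_pos(): TCP position.
- env.get_eef_rot(): TCP orientation.
- env.get_wrist_force(): force on the tool from outside, world axes, zero at the start.
- env.get_torque(): the same for the moment, N m.
- env.get_width(): opening from 0.0 (shut) to 1.0 (fully open).
Only numpy, scipy, OpenCV 4.12 (cv2) and the standard library are available. Lean on these libraries where they do the work, as an engineer would, in place of code of your own. Each camera call takes 0.05 s, during which the arm holds its last target. There are 200 camera calls.

## Working session

There is one attempt and no reset: what is moved stays moved. The work goes in short steps, each a Python script; the robot and the scene stay as the last script left them, time stands still between calls to the robot, and variables do not carry over. Pictures are saved under pics/ and viewed, about 8 in all and at most 12, crops included, and the job is handed in when it is done.

```bash
ls; mkdir -p pics; python3 - <<'E'
from cell import env
import cv2
for n in("scene","side"):
    cv2.imwrite(f"pics/{n}0.png",env.snapshot(n)); c=env.camera_info(n); print(n,c)
print(env.camera_info("wrist"),env.get_clock(),env.get_eef_rot(),env.get_tcp_pos(),env.get_wrist_force())
E
```

```text
pics
scene {'mtx': array([[482.54425235,   0.        , 315.21809359],
       [  0.        , 482.54425235, 239.14566828],
       [  0.        ,   0.        ,   1.        ]]), 'position': array([1185.52598863, -221.2912175 ,  795.7633378 ]), 'attitude': array([ 0.78618107,  0.51619006, -0.18754151, -0.28336431])}
side {'mtx': array([[583.53427777,   0.        , 317.12447915],
       [  0.        , 583.53427777, 245.06192012],
       [  0.        ,   0.        ,   1.        ]]), 'position': array([ 544.64160498, -794.61568261,  793.94646934]), 'attitude': array([ 0.9114803, -0.0287147,  0.0220311, -0.4097484])}
{'mtx': array([[371.64829954,   0.        , 315.13884515],
       [  0.        , 371.64829954, 236.26099647],
       [  0.        ,   0.        ,   1.        ]]), 'position': array([ 298.97905493, -466.20496923,  372.26969057]), 'attitude': array([ 0.83357031, -0.5318391 , -0.08121149,  0.12534911])} 0.1 [-0.59548178  0.38110569 -0.38027814  0.59627882] [ 231.07267873 -498.57262433  230.58341997] [-0.04861562  0.20688199  0.7160892 ]
```

View pics/scene0.png

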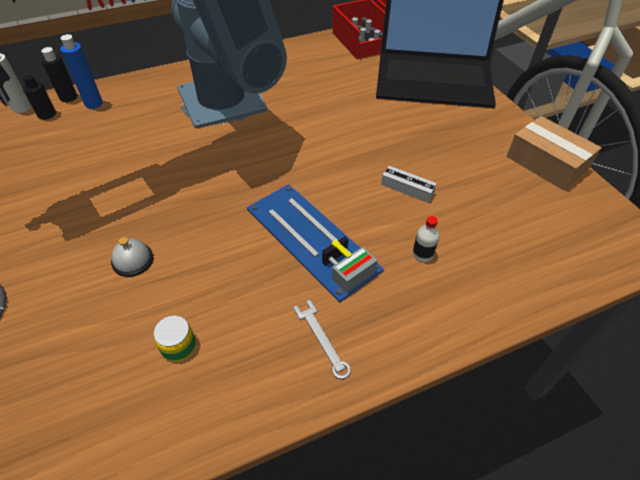

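View pics/side0.png

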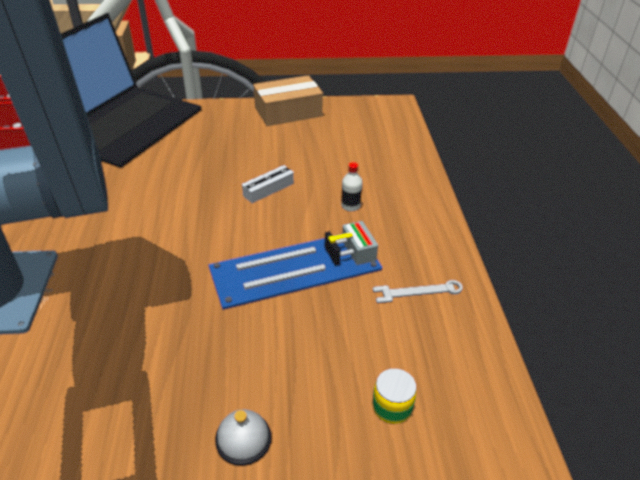

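The scene view shows the bell plunger at (124,240), the rail at (408,183), the jig around (315,240) and the bottle at (427,240). The side view has the plunger at (241,415), the rail at (268,183) and the jig around (295,268). Next I'll measure these by mask.

```bash
cat > h.py <<'E'
from cell import env
import cv2, numpy as np
from scipy.spatial.transform import Rotation as R
def rays(info,px,fish=False):
    K=info["mtx"]; p=(np.atleast_2d(px).astype(float)-K[:2,2])/K[0,0]
    if fish:
        r=np.linalg.norm(p,axis=1)+1e-9
        d=np.c_[p*(np.sin(r)/r)[:,None],np.cos(r)]
    else: d=np.c_[p,np.ones(len(p))]
    return R.from_quat(info["attitude"]).apply(d)
def cast(info,px,z,fish=False):
    d=rays(info,px,fish); o=info["position"]
    return o+d*((z-o[2])/d[:,2])[:,None]
def blobs(mask,amin=20):
    n,l,s,c=cv2.connectedComponentsWithStats(mask.astype(np.uint8))
    return [(np.argwhere(l==i)[:,::-1],s[i,4]) for i in sorted(range(1,n),key=lambda i:-s[i,4]) if s[i,4]>=amin]
def crop(mask,x0,y0,x1,y1):
    m=np.zeros_like(mask); m[y0:y1,x0:x1]=mask[y0:y1,x0:x1]; return m
def rect(P):
    c,s,a=cv2.minAreaRect(P[:,:2].astype(np.float32)); return np.round(c,1),np.round(s,1),round(a,1)
def down(yaw):
    "tool pointing down (tool y = -z), jaw axis x at yaw"
    x=np.array([np.cos(yaw),np.sin(yaw),0]); y=np.array([0,0,-1.]); return R.from_matrix(np.c_[x,y,np.cross(x,y)]).as_quat()
E
python3 - <<'E'
from h import *
print(R.from_quat(env.get_eef_rot()).as_matrix().round(2))
roi={"scene":dict(rail=(375,160,442,205),bell=(108,230,140,250),jig=(240,175,395,305),bot=(412,210,445,270),tin=(150,310,200,365)),
     "side":dict(rail=(238,160,300,205),bell=(228,405,254,425),jig=(200,215,390,310),bot=(335,155,370,215),tin=(365,365,420,425))}
for n,r in roi.items():
    im=cv2.imread(f"pics/{n}0.png"); i=env.camera_info(n); hsv=cv2.cvtColor(im,cv2.COLOR_BGR2HSV); H,S,V=cv2.split(hsv)
    b=blobs(crop((H>100)&(H<130)&(S>120),*r["jig"]))[0]; print(n,"jig",b[1],rect(cast(i,b[0],10)))
    b=blobs(crop((S<70)&(V>110),*r["rail"]),10); print("rail sil",[(x[1],rect(cast(i,x[0],34))) for x in b[:2]])
    b=blobs(crop((V<70),*r["rail"]),5); print("strip",[(x[1],rect(cast(i,x[0],34))) for x in b[:3]])
    b=blobs(crop((H<30)&(S>150)&(V>120) if n=="scene" else (H<30)&(S>150)&(V>120),*r["bell"]),5); print("bell",[(x[1],x[0].mean(0),cast(i,x[0].mean(0),64)) for x in b[:3]])
    b=blobs(crop(((H<8)|(H>172))&(S>170),*r["bot"]),5); print("cap",[(x[1],cast(i,x[0].mean(0),103)) for x in b[:1]])
    b=blobs(crop((S<50)&(V>150),*r["tin"]),5); print("tin",[(x[1],cast(i,x[0].mean(0),60)) for x in b[:1]])
E
```

```text
[[ 0.42 -0.    0.91]
 [-0.91  0.    0.42]
 [-0.   -1.    0.  ]]
scene jig 3918 (array([575.8,  30.8]), array([318.8, 119.2]), 15.8)
rail sil [(np.int32(441), (array([524. , 297.1]), array([120. ,  38.3]), 36.2))]
strip [(np.int32(45), (array([540.5, 310.8]), array([31.9, 10. ]), 36.1)), (np.int32(41), (array([504.6, 284.3]), array([31.9,  9.5]), 39.1)), (np.int32(10), (array([567.2, 330. ]), array([6. , 9.3]), 40.0))]
bell [(np.int32(409), array([120.85330073, 236.54523227]), array([[ 466.82023316, -332.43479233,   64.        ]]))]
cap [(np.int32(110), array([[704.14001104, 228.60076339, 103.        ]]))]
tin [(np.int32(814), array([[ 711.51524666, -288.34460303,   60.        ]]))]
side jig 4570 (array([572.9,  26. ]), array([314.9, 119.3]), 16.1)
rail sil [(np.int32(632), (array([520.8, 277.8]), array([145.6,  66.9]), 41.0)), (np.int32(10), (array([548.1, 249.4]), array([24.4,  1.4]), 38.1))]
strip [(np.int32(9), (array([504.9, 282.3]), array([23. ,  1.5]), 39.3)), (np.int32(6), (array([535.2, 304.3]), array([10.1,  3. ]), 39.3))]
bell [(np.int32(111), array([239.15315315, 406.85585586]), array([[ 478.51103667, -316.81144561,   64.        ]])), (np.int32(91), array([240.2967033 , 415.94505495]), array([[ 480.55209159, -331.71952192,   64.        ]]))]
cap [(np.int32(74), array([[703.76513074, 227.51839747, 103.        ]]))]
tin [(np.int32(1028), array([[ 710.60426253, -290.36913561,   60.        ]]))]
```

```bash
python3 - <<'E'
from h import *
im=cv2.imread("pics/scene0.png"); H,S,V=cv2.split(cv2.cvtColor(im,cv2.COLOR_BGR2HSV))
print(im[232:252:2,116:134:3].tolist()[3:6])
env.move_gripper(0.0)
env.move_pose([440,-332,160],down(np.radians(-65)))
i=env.camera_info("wrist"); w=env.snapshot("wrist"); cv2.imwrite("pics/w1.png",w)
print(env.get_tcp_pos(),env.get_clock(),i["position"],env.get_wrist_force())
d=R.from_quat(i["attitude"]).inv().apply(np.array([480.5,-331.7,66])-i["position"]); t=np.arctan2(np.hypot(*d[:2]),d[2]); print("pred px",i["mtx"][:2,2]+i["mtx"][0,0]*t*d[:2]/np.hypot(*d[:2]))
E
```

```text
[[[62, 112, 168], [62, 117, 172], [64, 157, 208], [62, 159, 211], [84, 113, 153], [101, 123, 158]], [[61, 111, 166], [62, 153, 204], [64, 157, 208], [65, 159, 212], [114, 120, 123], [153, 155, 153]], [[59, 111, 170], [71, 139, 180], [63, 157, 209], [56, 143, 190], [131, 136, 137], [167, 171, 171]]]
[ 439.55458346 -333.43278761  160.53469558] 1.9917 [ 507.48787426 -300.11556553  302.09253972] [-0.58056088  0.47279568  0.40228622]
pred px [341.64875793 183.70266398]
```

View pics/w1.png

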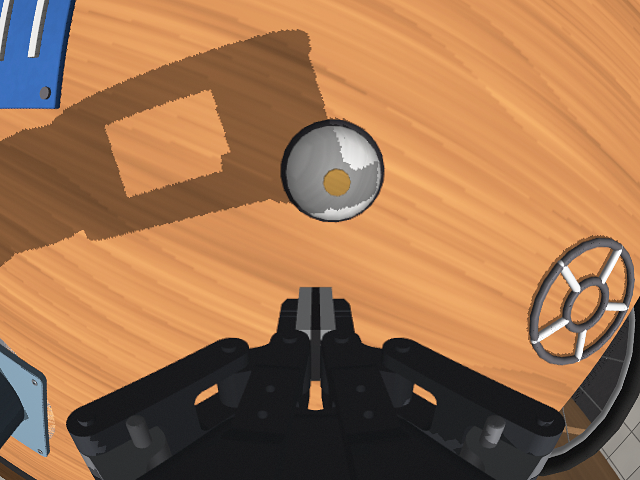

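The wrist view shows the plunger at about (337,182), close to the predicted (342,184). I'll take its position from this view and press.

```bash
python3 - <<'E'
from h import *
i=env.camera_info("wrist"); p=cast(i,[337,182],66,True)[0]; print(p)
env.move_straight([p[0],p[1],90])
for z in (66,60,58,57,56,55):
    env.move_straight([p[0],p[1],z],v=40); f=env.get_wrist_force(); print(z,env.get_tcp_pos().round(1),f.round(2))
    if f[2]>9: break
env.dwell(0.15); print(env.get_wrist_force(),env.get_tcp_pos())
env.move_straight([p[0],p[1],140]); 
# look pose: over rail/jig
env.move_gripper(1.0)
env.move_pose([470,230,170],down(np.radians(-53)))
w=env.snapshot("wrist"); i=env.camera_info("wrist"); cv2.imwrite("pics/w2.png",w); np.savez("w2.npz",**i)
print(env.get_clock(),env.get_tcp_pos(),i["position"],env.get_wrist_force())
E
```

```text
[ 480.02960067 -328.95078144   66.        ]
66 [ 479.9 -328.8   66. ] [-0.82  0.46  0.8 ]
60 [ 480.5 -329.4   60.3] [ 1.15 -1.3   4.1 ]
58 [ 480.5 -329.4   58.3] [0.74 0.01 4.15]
57 [ 480.5 -329.4   58. ] [-0.19  0.57  8.42]
56 [ 480.6 -329.5   57.9] [-1.59  2.93 14.83]
[-1.89095889  2.3057881  15.3806875 ] [ 480.61510013 -329.47048111   57.8672389 ]
8.1917 [470.5456779  229.15224403 169.91429405] [530.22809065 275.43189623 311.59280985] [ 0.013874   -0.33166678 -0.8002142 ]
```

View pics/w2.png

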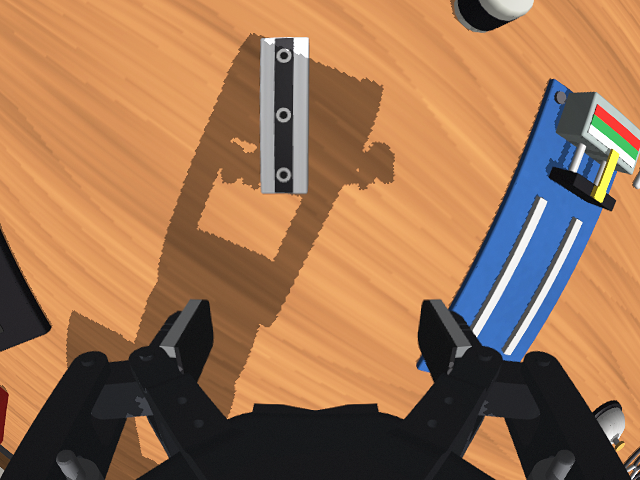

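The rail's screw holes are at (284,56), (284,115) and (284,175). The guide rails run (543,198)–(475,335) and (579,221)–(508,353).

```bash
python3 - <<'E'
from h import *
i=dict(np.load("w2.npz")); w=cv2.imread("pics/w2.png"); H,S,V=cv2.split(cv2.cvtColor(w,cv2.COLOR_BGR2HSV))
P=cast(i,[[284,56],[284.,115],[284,175]],34,True); d=P[0]-P[2]; print(P.round(1),np.degrees(np.arctan2(d[1],d[0])))
m=crop((V<80)&(S<90),268,30,302,200); b=blobs(m)[0]; print("strip",rect(cast(i,b[0],34,True)))
b=blobs(crop((H>100)&(H<130)&(S>120),410,70,640,380)); 
m=crop((S<60)&(V>180),460,190,590,360)
for px,a in blobs(m,100)[:2]: print("guide",a,rect(cast(i,px,18,True)))
# guide rails from side image as well
s=env.camera_info("side"); im=cv2.imread("pics/side0.png"); H,S,V=cv2.split(cv2.cvtColor(im,cv2.COLOR_BGR2HSV))
for px,a in blobs(crop((S<70)&(V>150),230,240,328,295),60)[:3]: print("side guide",a,rect(cast(s,px,18)))
s=env.camera_info("scene"); im=cv2.imread("pics/scene0.png"); H,S,V=cv2.split(cv2.cvtColor(im,cv2.COLOR_BGR2HSV))
for px,a in blobs(crop((S<70)&(V>130),265,195,342,257),60)[:3]: print("scene guide",a,rect(cast(s,px,18)))
E
```

```text
[[558.2 325.1  34. ]
 [522.4 298.2  34. ]
 [486.  271.5  34. ]] 36.570944354092944
strip (array([522.2, 299. ]), array([117. ,  13.6]), 36.2)
guide 1191 (array([541.4,  53.8]), array([148.8,   9.8]), 15.9)
guide 1000 (array([551.5,   0.9]), array([158.7,   9.7]), 15.9)
side guide 375 (array([551.6,  -4.6]), array([160.6,  12. ]), 15.9)
side guide 345 (array([536.3,  47. ]), array([160.1,  12.1]), 15.9)
scene guide 299 (array([551.9,  -2.4]), array([160.4,  11.3]), 15.8)
scene guide 273 (array([536.3,  49.4]), array([158.8,  11.2]), 15.8)
```

```bash
python3 - <<'E'
from h import *
q=down(np.radians(36.4-90))
env.move_pose([522.4,298.3,90],q)
env.move_straight([522.4,298.3,9],v=120)
env.move_gripper(0.0); print("w",env.get_width(),env.get_tcp_pos(),env.get_wrist_force())
env.move_straight([522.4,298.3,90]); print("w",env.get_width(),env.get_wrist_force())
a=np.radians(15.9); u=np.array([np.cos(a),np.sin(a)]); c=np.array([544.1,23.5])+20*u
env.move_pose([*c,75],down(a-np.pi/2))
i=env.camera_info("wrist"); w=env.snapshot("wrist"); cv2.imwrite("pics/w3.png",w); np.savez("w3.npz",**i)
print(env.get_clock(),c,env.get_tcp_pos())
E
```

```text
w 0.40759208077990794 [522.94225782 298.45512823   9.7067594 ] [-0.89980963 -1.02539934  4.25108041]
w 0.4119332784860469 [-0.44148881 -0.03199239 -3.60089821]
11.875 [563.33482619  28.97918437] [563.17188188  30.40971457  74.80900588]
```

View pics/w3.png

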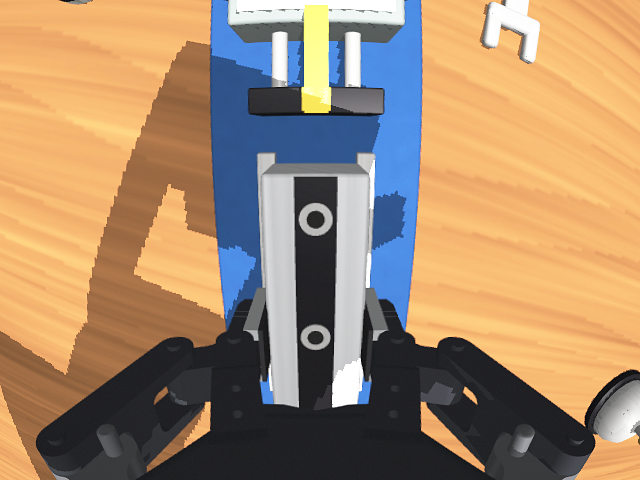

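The rail (strip centred at column 316) is aligned with the guides (mid about 316.5) and the pad (mid 316). I'll lower it now.

```bash
python3 - <<'E'
from h import *
a=np.radians(15.9); u=np.array([np.cos(a),np.sin(a)]); c=np.array([544.1,23.5])+20*u
f0=env.get_wrist_force(); print(f0)
env.move_straight([*c,26],v=100)
for z in (23,21.5,20.5,19.5,18.5,18):
    env.move_straight([*c,z],v=30); env.dwell(.1); f=env.get_wrist_force(); print(z,env.get_tcp_pos().round(1),(f-f0).round(2))
    if f[2]-f0[2]>3: break
f0[2]=f0[2]; np.save("f0.npy",f0); np.save("z.npy",z)
i=env.camera_info("wrist"); w=env.snapshot("wrist"); cv2.imwrite("pics/w4.png",w); np.savez("w4.npz",**i); print(env.get_clock(),env.get_width())
E
```

```text
[ 0.13175134 -0.21505334 -3.91509417]
23 [563.6  28.9  23.4] [-0.23  1.02  0.16]
21.5 [563.3  28.9  21.5] [-0.03 -1.04  0.62]
20.5 [563.3  29.   20.4] [ 0.11 -0.18  0.44]
19.5 [563.6  28.9  19.7] [0.13 0.32 2.5 ]
18.5 [563.6  29.   19.6] [-3.29 -0.33 11.43]
14.3167 0.403382958200645
```

View pics/w4.png

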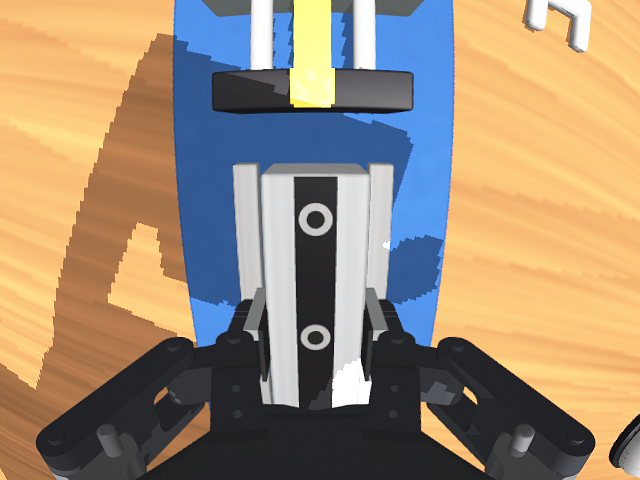

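The rail is seated between the guides. The rail's mid is at about 315.5 and the guide/pad mid about 312.5, so it sits roughly 1.3 mm to the right. I'll trim that and then push slowly while reading the force.

```bash
python3 - <<'E'
from h import *
a=np.radians(15.9); u=np.array([np.cos(a),np.sin(a)]); n=np.array([-u[1],u[0]]); c=np.array([544.1,23.5])+20*u+1.2*n
f0=np.load("f0.npy")
env.move_straight([*(c-0*n),19.6],v=30)
for s in (0,12,16,18,20,22,24,26,28,29,30,31,32,33,34,35,36):
    env.move_straight([*(c+s*u),19.6],v=25); env.dwell(.15)
    f=np.mean([env.get_wrist_force()-f0 for _ in range(4)],0); t=env.get_tcp_pos()[:2]-c
    print(s,"tcp",(t@u).round(1),(t@n).round(1),"F",(-f[:2]@u).round(2),(f[:2]@n).round(2),f[2].round(2))
    if -f[:2]@u>9.3: break
np.save("goal.npy",[*(c+s*u),19.6])
i=env.camera_info("wrist"); cv2.imwrite("pics/w5.png",env.snapshot("wrist")); s=env.snapshot("side"); cv2.imwrite("pics/s5.png",cv2.resize(s[200:300,290:410],None,fx=5,fy=5)); print(env.get_clock(),env.get_width())
E
```

```text
0 tcp -0.1 0.2 F 2.24 3.42 6.97
12 tcp 12.3 -0.3 F 1.2 -0.73 6.82
16 tcp 16.1 0.0 F 2.61 -0.08 8.6
18 tcp 17.6 0.1 F 3.09 0.09 10.48
20 tcp 19.6 0.2 F 4.32 0.09 10.06
22 tcp 21.4 0.2 F 5.39 0.15 10.81
24 tcp 22.9 0.2 F 6.9 0.52 11.1
26 tcp 24.3 0.3 F 7.94 0.15 13.49
28 tcp 25.9 0.2 F 10.27 -0.39 14.2
18.7083 0.4110255648783195
```

View pics/w5.png

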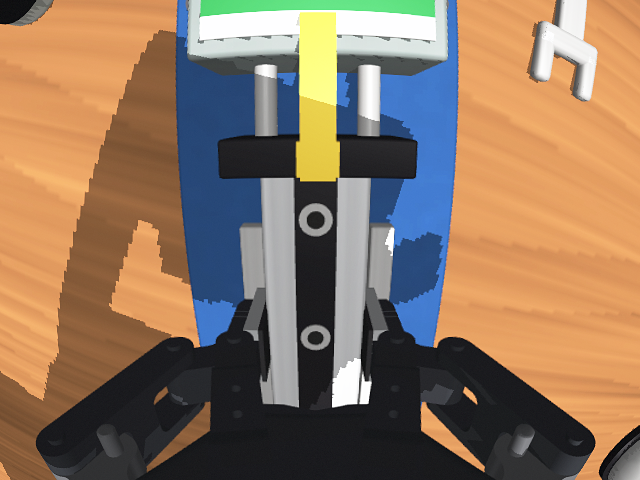

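View pics/s5.png

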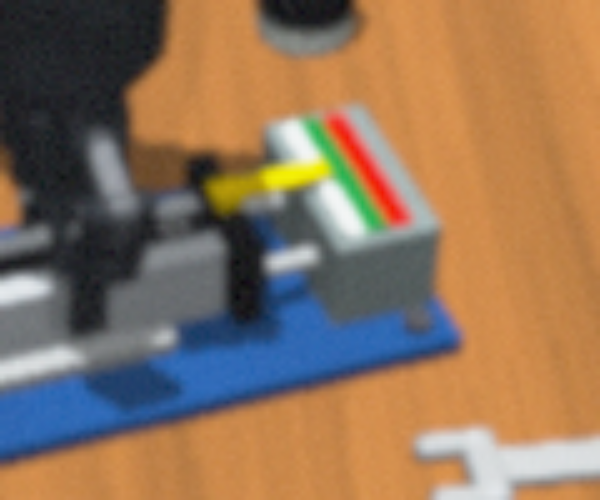

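The side view shows the pointer tip at about (330,170) in the crop, still just short of the green. So part of the 10 N reading is plate friction from the 14 N down-load. I'll ease z up and track pointer travel in the side view.

```bash
cat >> h.py <<'E'
A=np.radians(15.9); U=np.array([np.cos(A),np.sin(A)]); N=np.array([-U[1],U[0]])
ROI=dict(side=(318,222,375,252),scene=(322,230,375,275))
def tip(im,n):
    H,S,V=cv2.split(cv2.cvtColor(im,cv2.COLOR_BGR2HSV))
    px=blobs(crop((H>25)&(H<33)&(S>170)&(V>110),*ROI[n]),5)[0][0]
    P=cast(env.camera_info(n),px,59)[:,:2]@U
    return np.percentile(P,[2,50,98])
E
python3 - <<'E'
from h import *
f0=np.load("f0.npy"); g=np.load("goal.npy"); t0={n:tip(cv2.imread(f"pics/{n}0.png"),n) for n in ROI}; print(t0)
def rep(l):
    env.dwell(.15); f=np.mean([env.get_wrist_force()-f0 for _ in range(4)],0)
    print(l,"F",(-f[:2]@U).round(2),f[2].round(2),"z",env.get_tcp_pos()[2].round(2),{n:(tip(env.snapshot(n),n)-t0[n]).round(1) for n in ROI},env.get_clock())
rep("now")
for dz in (.7,1.4): env.move_straight([g[0],g[1],g[2]+dz],v=20); rep(dz)
for s in (1.5,3): env.move_straight([*(g[:2]+s*U),g[2]+1.4],v=20); rep(s)
np.save("goal2.npy",[*(g[:2]+s*U),g[2]+1.4])
E
```

```text
{'side': array([627.74745212, 646.52155319, 671.82072396]), 'scene': array([631.97052595, 653.21344125, 676.48254521])}
now F 8.76 14.1 z 19.67 {'side': array([22. , 18.2,  9.2]), 'scene': array([24. , 14.9,  5.4])} 18.9583
0.7 F 7.29 9.62 z 19.7 {'side': array([23.6, 18.3,  9.2]), 'scene': array([24. , 14.6,  5.5])} 19.4583
1.4 F 6.04 4.2 z 19.8 {'side': array([26.1, 18.3,  8.5]), 'scene': array([24. , 14.9,  5.4])} 19.9583
1.5 F 6.29 5.2 z 19.81 {'side': array([27.9, 19.6,  9.8]), 'scene': array([26.3, 16.8,  7.3])} 20.4583
3 F 8.43 5.15 z 19.81 {'side': array([29. , 20.9, 11.6]), 'scene': array([26.3, 16.8,  7.9])} 20.9583
```

```bash
python3 - <<'E'
from h import *
f0=np.load("f0.npy"); g=np.load("goal2.npy"); t0={n:tip(cv2.imread(f"pics/{n}0.png"),n) for n in ROI}
def rep(l):
    env.dwell(.2); f=np.mean([env.get_wrist_force()-f0 for _ in range(6)],0); F=-f[:2]@U
    print(l,"F",F.round(2),f[2].round(2),"tcp",env.get_tcp_pos().round(1),{n:(tip(env.snapshot(n),n)-t0[n]).round(1)[1:] for n in ROI},env.get_clock()); return F
for s in (1.5,3,4,5):
    env.move_straight([*(g[:2]+s*U),g[2]],v=20)
    if rep(s)>10.8: break
np.save("goal3.npy",[*(g[:2]+s*U),g[2]])
cv2.imwrite("pics/w6.png",env.snapshot("wrist"))
a=cv2.resize(env.snapshot("side")[200:300,290:410],None,fx=3,fy=3); b=cv2.resize(env.snapshot("scene")[200:300,290:410],None,fx=3,fy=3)
cv2.imwrite("pics/s6.png",np.hstack([a,b]))
E
```

```text
1.5 F 8.76 6.68 tcp [591.5  38.6  19.8] {'side': array([20.2, 12.2]), 'scene': array([18.9, 10.3])} 21.5083
3 F 10.27 7.06 tcp [592.6  38.9  19.8] {'side': array([22.7, 13.4]), 'scene': array([21. , 12.2])} 22.0583
4 F 10.27 8.7 tcp [593.2  39.1  19.8] {'side': array([24.2, 14.6]), 'scene': array([21. , 12.7])} 22.6083
5 F 11.81 8.18 tcp [593.9  39.3  19.8] {'side': array([26.5, 17.8]), 'scene': array([21.6, 13.4])} 23.1583
```

View pics/w6.png

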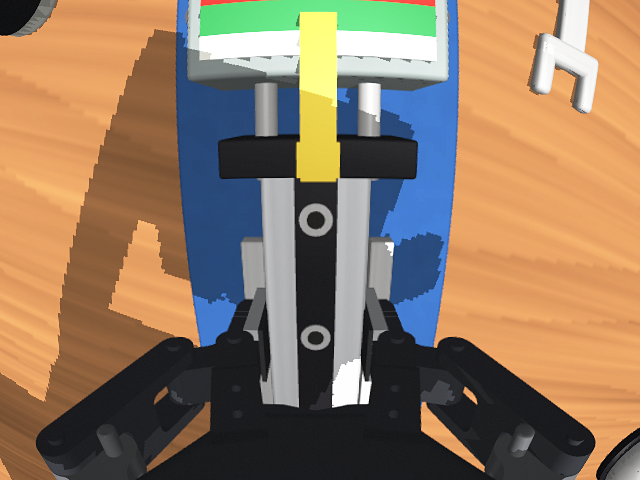

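View pics/s6.png

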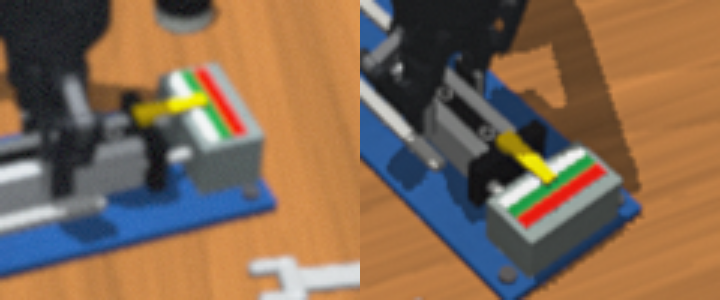

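The pointer tip is in the green in all three views: wrist (318,12), and well short of red in both side and scene. I'll hold, check, and hand in.

```bash
python3 - <<'E'
from h import *
f0=np.load("f0.npy"); t0={n:tip(cv2.imread(f"pics/{n}0.png"),n) for n in ROI}
for k in range(4):
    env.dwell(1.0); f=np.mean([env.get_wrist_force()-f0 for _ in range(6)],0)
    print("F",(-f[:2]@U).round(2),f[2].round(2),env.get_tcp_pos().round(1),env.get_width(),{n:(tip(env.snapshot(n),n)-t0[n]).round(1)[1:] for n in ROI},env.get_clock())
env.close_job()
E
```

```text
F 12.11 9.42 [593.9  39.3  19.8] 0.41017230323396925 {'side': array([27.2, 17.8]), 'scene': array([21.6, 13.4])} 24.4083
F 12.45 9.51 [593.9  39.3  19.8] 0.4101247964352654 {'side': array([26.3, 17.8]), 'scene': array([21.6, 13.4])} 25.5083
F 12.72 9.53 [593.9  39.3  19.8] 0.4145716395548013 {'side': array([26.6, 17.8]), 'scene': array([21.6, 13.4])} 26.6083
F 12.76 9.63 [593.9  39.3  19.8] 0.411557934807859 {'side': array([26.3, 17.8]), 'scene': array([21.6, 13.4])} 27.7083
the job is handed in; nothing more can be done
```

I rang the bell, laid the battery rail in the jig and pushed it against the stop. The job was handed in at about 28 s, with the arm still gripping and pressing. No verdict was reported.

- **Bell:** the plunger bottomed out at z = 58 mm with about 15 N on it, and was then released.
- **Rail in the channel:** it sits flat between the guides. The TCP height at plate contact matched the grip height, and the rail looked centred to about 1–2 mm.
- **Hold:** over the last 4 s the TCP stayed steady to 0.1 mm. The gripper stayed closed on the rail, at width 0.41.
- **Pushing force:** the wrist read about 12–12.8 N along the channel during the hold, creeping up slightly. I estimate about 2 N of that is plate friction, from a down-load of about 9.5 N. That leaves roughly 10–11 N on the stop.
- **Pointer checks disagreed:**
  - The scene camera gave 13.4 mm of travel, about 10.7 N.
  - The side camera's colour mask gave 17.8 mm, just past the green limit of 17.5. I put that down to stripe pixels mixing into the mask, because its reading jumped 3.2 mm on a 1 mm step.
  - By eye, the tip was inside the green in all three pictures.
- **Bystanders:** the bottle, tin and spanner were not touched as far as I know, but I did not measure their positions again at the end.

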